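# Unlock the wire spool, draw it off the pay-off spindle and stand it on the balance

## Robot

A 6-joint arm with a two-finger parallel gripper is mounted at the origin on the work surface. World frame = base frame: x ahead of the robot, y to its left, z up, the work surface at z = 0. Lengths are in mm, angles in degrees, forces in N, time in s.
With the tool pointing down it reaches from about 300 to 950 mm from the base axis. Payload 3.1 kg.
Tool frame: the origin (TCP) lies on the centre line of the jaws, within the pads' length; the fingertips stand r.tcp_to_tips ahead of it and the grasp point (between the pads) lies 11 mm behind it (r.tcp_to_tips is the distance from the TCP to the fingertips, in mm); z points along the fingers, y is the line along which they close (so a half turn about z gives the same grasp; the last joint's range is limited). The gripper opens to 85 mm and grips with 20 to 120 N. Pads are 22 mm wide; open, the fingers measure 114 mm over their backs; the gripper's body (76 mm by 85 mm) begins 54 mm behind the grasp point. The pads swing forward as they close: fully open they stand 13 mm farther back than shut.
Start: joints at [68.199, 17.653, 93.61, -0, 68.738, -3.994], TCP at [191.164, 595.053, 216.672] pointing down, gripper open.
Joint ranges: [-175.34, 175.34], [-45.06, 112.39], [2.9, 150.54], [-68.45, 248.45], [3.09, 151.38], [-168.51, 168.51]. Speed limits (degrees/s): [159.86, 159.86, 180, 180, 180, 180].

## Interface

Orientations are given as [roll, pitch, yaw] about the fixed x, y, z axes, in that order (R = Rz(yaw) Ry(pitch) Rx(roll)).
In Python, from cell import r, vision gives the robot as it stands.
- The arm moves only by the tool apply_moves, never from a script. Its argument "commands" is a list of rows, each an object of numbers: "x", "y", "z": the shift along the tool's x, y, z in m; "ax", "ay", "az": the turn, a rotation vector about the tool's x, y, z in degrees; "hand": the finger opening in m, from 0 to 0.0854. A call has 1 to 5 rows; each row is the pose to reach, as a shift and turn from the pose commanded when the call began, along the tool's axes at that moment; what a row does not reach only later rows make up. A row lasts 1/8 s, in which the tool goes at most 62.5 mm and 10.7 degrees, less where a joint would pass 70% of its speed; a pose out of reach is approached as far as the arm can. A call with a gripper value outside its range is refused whole. The fingers move at their own pace and stop on an object; the grip force is fixed at half the most. Time passes only in rows, so rows that repeat a pose let the fingers close. It gives the time, the measured TCP pose, the force, the opening and the grip force at its end, in the units of the state.
- r.get_obs(): the state, without advancing time (a new reading comes with each control period).
- vision.capture(name): name is "scene" or "top"; returns the picture (480x640x3 uint8, red, green, blue); there is no depth.
- vision.camera_params(name): a dict with "fx", "fy", "cx", "cy" (pixels), "k1" (the pictures are not rectified: a ray, as slopes to the right and down, at radius r is drawn at 1 + k1 r^2 times it, then the intrinsics apply), "R" (3x3) and "t" (3): a world point X has camera coordinates R X + t. Camera axes: x right, y down, z forward; pixel columns grow to the right and rows downward; lengths in mm; the calibration is good to about 2 mm. A picture is of the moment at which its call begins. camera_params takes no time and is no camera call.
- r.sign_off(): hands the job in; it is judged then, once.
The state is a dict: "t": time; "joints": joint angles; "joint_vel": joint speeds; "joint_efforts": joint torques, N m; "tool_pos": TCP position; "eef_rot": TCP orientation; "force": force on the tool from outside, world axes, zero at the start; "wrist_torque": the same for the moment, N m; "gripper_width": finger opening in mm; "finger_force": force on a finger pad.
Only numpy, scipy, OpenCV 4.12 (cv2) and the standard library are available. Lean on these libraries where they do the work, as an engineer would, in place of code of your own. Each camera call takes 0.05 s, during which the arm holds its last target. There are 200 camera calls.

## Task

The copper wire left on the spool has to be weighed. The spool is locked on the spindle of the pay-off stand by a bayonet hidden in its foot: turned anticlockwise under a light lift it comes free at a point that can only be felt. Turn it free and draw it straight up off the spindle, without forcing it and without touching the wire guide above; then lower it gently onto the middle of the balance pan until it stands there upright before you let go, and leave the other things on the bench where they are.

Things in the scene. Friction and masses are not known exactly. Their poses are not given: they have to be found in the camera images.
- spool_center (a point): Centre, half-way up on the axis (z), of the spool on the spindle: dark grey plastic flanges, copper winding. 63 mm in diameter over the flanges and 63 mm long, so its ends lie 31.5 mm from this point. Flanges 7 mm thick; winding 58 mm in diameter; bore 17 mm, 1.5 mm play all round the spindle. 0.3 to 0.6 kg. The upper flange, gripped across its diameter, is the place to hold it.
- stand: Wire pay-off stand, fixed: grey base plate 175 x 130 x 20 mm, steel spindle 14 mm in diameter. Origin on the spindle axis at bench height; z up the spindle; +x points to the mast, a post 16 mm thick and 353 mm high, 88 mm from the spindle. The plate reaches 57 mm to the -x side, 118 mm to the +x side. The seated spool stands on a felt washer, its underside 28 mm and its top 91 mm above the bench.
- spindle_tip (a point): Top of the spindle, 99 mm above the bench; z up. Hidden in the spool, three lugs on the spindle stand 2 mm above its lower flange and stop it rising. Turned 10 to 60 degrees anticlockwise (seen from above) from its start, its slots, which cannot be seen, come to the lugs: over some 12 to 15 degrees of turn they let it pass, free all the way up. It is off when its underside is above this point.
- guide: Wire guide of the stand: white eye 36 mm across and 8 mm thick, its centre (the origin) on the spindle axis 335 mm above the bench, on a level steel arm 10 mm thick that runs along +x to the mast, with a small tensioner on it to 34 mm above the arm. It hangs right over the spool and meets a hand from straight above; the side away from the mast (-x) is open.
- pan_center (a point): Centre of the top of the balance pan: round steel plate 160 mm in diameter, 86 mm above the bench when empty; z up. The balance is white, fixed, 295 mm long and 196 mm wide, and its pan is the highest part; its dark blue display end is on the -x side, where the housing is 60 mm high or less.
- pan (a joint): How far the balance pan is pressed down, m: 0 when empty, 4 mm at its overload stop. It is sprung at 6 N per mm, so the spool's weight presses it 0.5 to 1 mm.
- balance: The balance (fixed), origin at bench height under its middle; the pan centre lies 45 mm from it along +x; the display end is at -x.
- screwdriver: Yellow-handled screwdriver lying on the bench, 180 mm long, handle 26 mm thick; origin under its middle, x along it to the tip. Leave it alone.
- platen: Round steel compression platen, 80 mm in diameter, 22 mm thick, with a stem to 48 mm high; origin under its centre. Leave it alone.
- spare_spool: Empty light grey spool, 63 mm in diameter and 63 mm high, standing on the bench; origin under its centre. Leave it alone.
- specimen_tray: Blue tray of plastic test bars, 120 x 200 x 22 mm; origin under its centre. Leave it alone.

How it is judged:
By the outcome, as a careful person would: the job done as asked, in the order asked, and still so for the second after the job is handed in, with the robot touching nothing.
It also fails if it takes over 72 s, if anything falls off the work surface, if the arm or the gripper's body presses on something with over 40 N, if the wrist force passes 120 N, or if a joint passes its speed limit or range.

## Working session

There is one attempt and no reset: what is moved stays moved. The work goes in short steps, Python scripts to look and compute and a tool call to move; the robot and the scene stay as the last step left them, time stands still between calls to the robot, and variables do not carry over. Pictures are saved under pics/ and viewed, at most 11 in all, crops included, and the job is handed in when it is done.

Besides the shell and the picture viewer there is one more tool, called after "Call:" in YAML: its name, and indented under it one key for each argument. apply_moves: Moves the arm, as the interface text tells. Its arguments: {"type":"object","properties":{"commands":{"type":"array"}},"required":["commands"]}

```bash
mkdir -p pics; ls; python3 - <<'E'
from cell import r, vision
import cv2
for n in("scene","top"):
    cv2.imwrite(f"pics/{n}0.png",vision.capture(n)[:,:,::-1]); print(n,vision.camera_params(n))
print(r.get_obs(), r.tcp_to_tips)
E
```

```text
pics
scene {'fx': 461.63715308677945, 'fy': 461.63715308677945, 'cx': 311.0023385507827, 'cy': 238.31253664856476, 'k1': -0.034172349650555406, 'R': array([[-0.84875089,  0.52837074,  0.02112567],
       [ 0.33469383,  0.56770887, -0.75212145],
       [-0.4093922 , -0.63129312, -0.65868583]]), 't': array([ 484.12117127,  -20.05055265, 1627.99365305])}
top {'fx': 557.6213208361092, 'fy': 557.6213208361092, 'cx': 307.6137332716807, 'cy': 238.7738786199693, 'k1': 0.059625909783801744, 'R': array([[ 0.01514752, -0.99952167,  0.02696259],
       [-0.99223753, -0.01835498, -0.12299506],
       [ 0.12343112, -0.02489022, -0.99204094]]), 't': array([ -47.76090375,  603.75098956, 1620.05552453])}
{'t': 0.1, 'joints': array([ 6.81982128e+01,  1.77011966e+01,  9.36843566e+01,  7.55983835e-04,
        6.87376642e+01, -3.99248821e+00]), 'joint_vel': array([ 0.08592387, -0.12682817, -0.10149084, -0.02311515,  0.14548503,
        0.02549569]), 'joint_efforts': array([ 1.79235922e-04, -4.16407228e+01, -2.77643234e+01, -2.16642661e-05,
        4.04211212e-03,  1.43250838e-05]), 'tool_pos': array([190.86981532, 594.30180981, 215.52598158]), 'eef_rot': array([-1.79877131e+02, -9.28131246e-03,  1.62190416e+02]), 'force': array([ 0.05342587, -0.49635753,  0.02228038]), 'wrist_torque': array([ 0.00669533, -0.03596129, -0.01006486]), 'finger_force': 0.0, 'gripper_width': 85.54110673191875} 8.0
```

View pics/scene0.png

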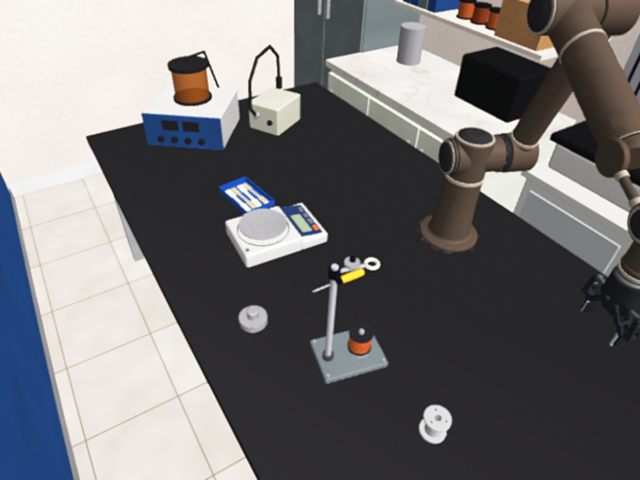

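View pics/top0.png

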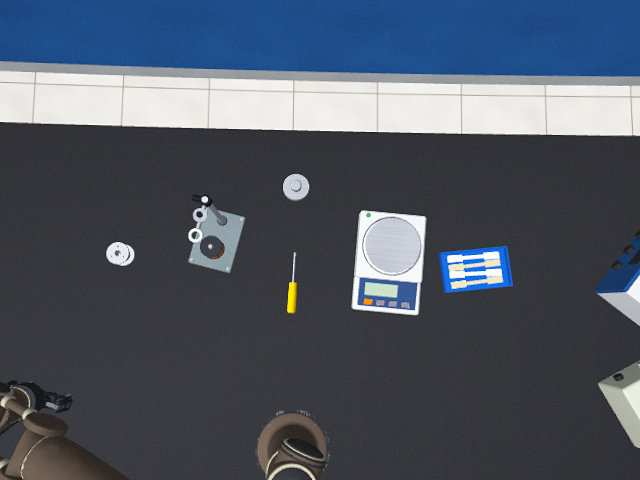

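The scene view shows the spool at (360,342), the guide eye at (372,264) and the pan at (263,225). In the top view the spool is at (212,246), the eye at (196,235), the mast top at (205,200) and the pan at (391,245).

```bash
cat > h.py <<'E'
import numpy as np, cv2
from cell import r, vision
def ray(n,uv):
    p=vision.camera_params(n); d=np.array([(uv[0]-p['cx'])/p['fx'],(uv[1]-p['cy'])/p['fy']]); s=d.copy()
    for _ in range(20): s=d/(1+p['k1']*(s@s))
    R=p['R']; return -R.T@p['t'], R.T@np.array([s[0],s[1],1])
def onz(n,uv,z):
    o,d=ray(n,uv); return (o+d*(z-o[2])/d[2]).round(1)
def proj(n,X):
    p=vision.camera_params(n); c=p['R']@np.array(X,float)+p['t']; s=c[:2]/c[2]; s=s*(1+p['k1']*(s@s))
    return np.array([s[0]*p['fx']+p['cx'],s[1]*p['fy']+p['cy']]).round(1)
def blob(mask,x0,y0,x1,y1):
    m=np.zeros(mask.shape,np.uint8); m[y0:y1,x0:x1]=mask[y0:y1,x0:x1]
    n,l,s,c=cv2.connectedComponentsWithStats(m); i=1+np.argmax(s[1:,4])
    k=max(cv2.findContours((l==i).astype(np.uint8),0,2)[0],key=len)
    return c[i],cv2.minEnclosingCircle(k),cv2.minAreaRect(k),s[i]
E
python3 - <<'E'
from h import *
im=cv2.imread('pics/top0.png'); a=im.astype(int); 
g=a.min(2)
# plate: mid grey
hsv=cv2.cvtColor(im,cv2.COLOR_BGR2HSV)
plate=((g>90)&(g<190)).astype(np.uint8)
b=blob(plate,180,190,250,280); print('plate',b[1:3]); 
for q in cv2.boxPoints(b[2]): print(onz('top',q,20))
eye=(g>215).astype(np.uint8); b=blob(eye,185,226,207,246); print('eye',b[1],onz('top',b[1][0],335))
white=(g>200).astype(np.uint8)
b=blob(plate,358,212,426,276); print('pan',b[0],b[1],onz('top',b[1][0],86),onz('top',b[0],86))
sp=onz('top',(212,246),91); print(sp)
cr=im[180:290,170:260]; cr2=im[200:320,345:435]
cv2.imwrite('pics/c1.png',np.hstack([cv2.resize(cr,None,fx=5,fy=5)[:, :400],cv2.resize(cr2,(400,550))]))
sc=cv2.imread('pics/scene0.png')
cv2.imwrite('pics/c2.png',cv2.resize(sc[245:390,300:400],None,fx=4,fy=4))
E
```

```text
plate (((215.5, 238.5), 36.11796188354492), ((215.6509246826172, 237.4716796875), (45.466346740722656, 62.3616943359375), 15.945395469665527))
[533.  323.8  20. ]
[714.6 280.4  20. ]
[679.2 148.4  20. ]
[498.  193.8  20. ]
eye ((194.77272033691406, 234.77272033691406), 6.816770076751709) [572.2 243.  335. ]
pan [405.79166667 243.39583333] ((391.5698547363281, 245.692138671875), 29.64090347290039) [ 582.8 -279.4   86. ] [ 590.3 -320.6   86. ]
[572.  236.4  91. ]
```

View pics/c1.png

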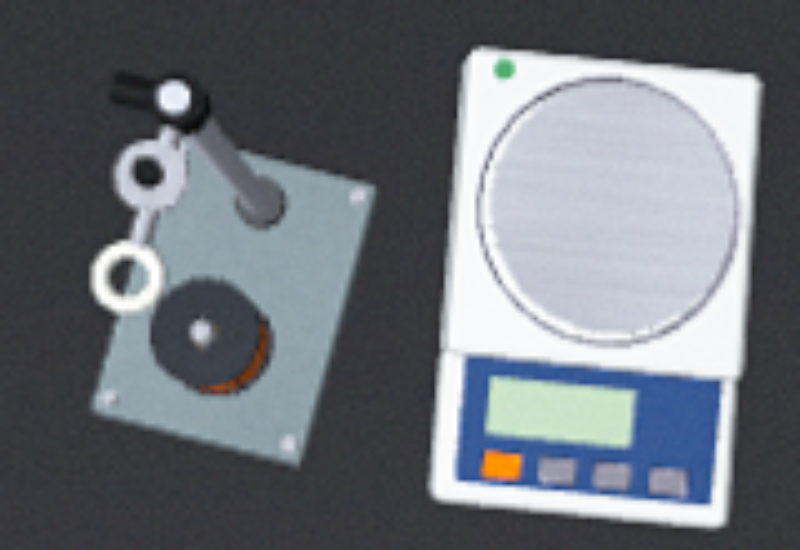

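View pics/c2.png

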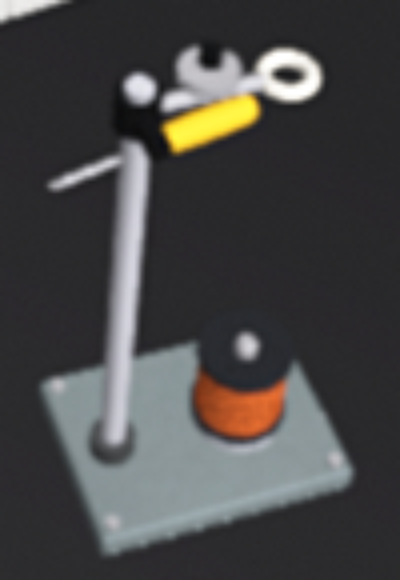

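The top crop shows the spool's upper flange centred at (207,330), the spindle tip at (201,331) and the eye at (127,277). The pan is centred at (608,211), and the mast foot at (262,203). The scene crop shows the tip at (246,346) and the eye at (289,73).

```bash
cat >> h.py <<'E'
from scipy.spatial.transform import Rotation as Ro
def tri(a,b):
    (o,d),(p,e)=ray('top',a),ray('scene',b); s=np.linalg.lstsq(np.c_[d,-e],p-o,rcond=None)[0]
    return ((o+s[0]*d+p+s[1]*e)/2).round(1), np.linalg.norm(o+s[0]*d-p-s[1]*e).round(1)
def tool(phi,tilt):  # tool z along azimuth phi, tilt from straight down; y across
    c,s=np.cos(np.radians(phi)),np.sin(np.radians(phi)); k,l=np.sin(np.radians(tilt)),np.cos(np.radians(tilt))
    z=np.array([c*k,s*k,-l]); y=np.array([-s,c,0]); return np.c_[np.cross(y,z),y,z]
def rel(p0,R0,p1,R1):
    d=R0.T@(np.array(p1)-p0)/1000; w=Ro.from_matrix(R0.T@R1).as_rotvec(degrees=True)
    return d.round(4),w.round(2)
def state():
    o=r.get_obs(); return o['tool_pos'],Ro.from_euler('xyz',o['eef_rot'],degrees=True).as_matrix(),o
E
python3 - <<'E'
from h import *
f=lambda x,y:(170+(x-2)/5,180+(y-2)/5)
g=lambda x,y:(300+(x-1.5)/4,245+(y-1.5)/4)
print('tip',tri(f(201,331),g(246,346)),onz('top',f(201,331),99),onz('scene',g(246,346),99))
print('eye',tri(f(127,277),g(289,73)),onz('top',f(127,277),335),onz('scene',g(289,73),335))
print('flange',onz('top',f(207,330),91),onz('scene',g(244,347),91), 'mast',onz('top',f(262,203),25))
print('pan scene',onz('scene',(263,225),86),[x for x in dir(r) if x[0]!='_'])
C=np.array([572,239.5,87.5])
p,R,o=state(); print(R.round(3))
T=tool(-7,35); print(rel(p,R,C+T@[0,0,11-120],T), C+T@[0,0,-109])
E
```

```text
tip (array([572.2, 241.9,  95. ]), np.float64(0.3)) [571.6 241.4  99. ] [574.5 244.1  99. ]
eye (array([571.2, 242. , 338.1]), np.float64(0.2)) [571.7 242.5 335. ] [568.9 239.7 335. ]
flange [573.1 239.3  91. ] [571.7 239.6  91. ] mast [657.3 219.1  25. ]
pan scene [ 586.8 -273.1   86. ] ['MotionError', 'get_obs', 'sign_off', 'tcp_to_tips']
[[-0.952  0.306 -0.001]
 [ 0.306  0.952 -0.002]
 [ 0.    -0.002 -1.   ]]
(array([-0.41  , -0.2329,  0.0392]), array([ -3.42, -34.92, -10.43])) [509.94618178 247.11925082 176.78757283]
```

Call:
apply_moves:
  commands:
    - {"x":-0.05,"y":-0.029,"z":0}
    - {"x":-0.1,"y":-0.057,"z":0,"ay":-6}
    - {"x":-0.15,"y":-0.085,"z":0,"ay":-14,"az":-4}
    - {"x":-0.2,"y":-0.113,"z":0,"ax":-2,"ay":-24,"az":-7}
    - {"x":-0.25,"y":-0.141,"z":0,"ax":-3.4,"ay":-34.9,"az":-10.4}

```text
validation failed for argument at $.co...
```

```bash
cat > st.py <<'E'
from h import *
import sys
# usage: phi tilt dist x y z : pose with the grasp point dist mm short of (x,y,z)
a=[float(v) for v in sys.argv[1:]]
p,R,o=state(); T=tool(a[0],a[1]); C=np.array(a[3:6])
print(o['t'],p.round(1),o['joints'].round(1),o['force'].round(1),o['wrist_torque'].round(2),o['gripper_width'].round(1))
print(rel(p,R,C+T@[0,0,11-a[2]],T)); g=p-11*R[:,2]; print('grasp pt',g.round(1),'phi',np.degrees(np.arctan2(R[1,2],R[0,2])).round(1),'tilt',np.degrees(np.arccos(-R[2,2])).round(1))
E
python3 st.py -7 35 120 572 241.5 87.5
```

```text
Traceback (most recent call last):
  File "st.py", line 6, in <module>
    print(o['t'],p.round(1),o['joints'].round(1),o['force'].round(1),o['wrist_torque'].round(2),o['gripper_width'].round(1))
                                                                                                ^^^^^^^^^^^^^^^^^^^^^^^^
AttributeError: 'float' object has no attribute 'round'
```

Call:
apply_moves:
  commands:
    - {"x":-0.05,"y":-0.029,"z":0.0,"ax":0.0,"ay":0.0,"az":0.0,"hand":0.085}
    - {"x":-0.1,"y":-0.057,"z":0.0,"ax":0.0,"ay":-6.0,"az":0.0,"hand":0.085}
    - {"x":-0.15,"y":-0.085,"z":0.0,"ax":0.0,"ay":-14.0,"az":-4.0,"hand":0.085}
    - {"x":-0.2,"y":-0.113,"z":0.0,"ax":-2.0,"ay":-24.0,"az":-7.0,"hand":0.085}
    - {"x":-0.25,"y":-0.141,"z":0.0,"ax":-3.4,"ay":-34.9,"az":-10.4,"hand":0.085}

```text
t: 0.72
tool_pos: [387.3, 383.4, 217.3]
eef_rot: [179.8, 34.6, 172.7]
force: [0.6, -1.8, -0.5]
gripper_width: 85.1
finger_force: 0.0
```

```bash
sed -i "s/o\['gripper_width'\].round(1)/round(o['gripper_width'],1)/" st.py; python3 st.py -7 35 120 572 241.5 87.5
```

```text
0.725 [387.3 383.4 217.3] [ 58.2   2.4 119.  -41.7  50.7   0.3] [ 0.6 -1.8 -0.5] [ 0.05  0.22 -0.01] 85.1
(array([-0.0911, -0.1182,  0.1117]), array([ 0.09, -0.39, -0.22]))
grasp pt [381.1 384.2 226.4] phi -6.8 tilt 34.6
```

Call:
apply_moves:
  commands:
    - {"x":-0.023,"y":-0.03,"z":0.028,"ax":0.0,"ay":0.0,"az":0.0,"hand":0.085}
    - {"x":-0.046,"y":-0.06,"z":0.056,"ax":0.0,"ay":0.0,"az":0.0,"hand":0.085}
    - {"x":-0.068,"y":-0.089,"z":0.084,"ax":0.0,"ay":0.0,"az":0.0,"hand":0.085}
    - {"x":-0.091,"y":-0.118,"z":0.112,"ax":0.1,"ay":-0.3,"az":-0.2,"hand":0.085}
    - {"x":-0.091,"y":-0.118,"z":0.112,"ax":0.1,"ay":-0.3,"az":-0.2,"hand":0.085}

```text
t: 1.35
tool_pos: [508.6, 246.6, 173.5]
eef_rot: [-179.8, 34.5, 172.7]
force: [-0.1, -0.0, -0.4]
gripper_width: 84.7
finger_force: 0.0
```

```bash
python3 st.py -7 35 40 572 241.5 87.5; python3 - <<'E'
from h import *
a=vision.capture('top')[180:300,160:280,::-1]; b=vision.capture('scene')[240:380,290:430,::-1]
cv2.imwrite('pics/d1.png',np.hstack([cv2.resize(a,(400,400),interpolation=2),cv2.resize(b,(400,400),interpolation=2)]))
E
```

```text
1.35 [508.6 246.6 173.5] [ 34.2   2.8 124.6 -43.4  33.4 -15.5] [-0.1 -0.  -0.4] [ 0.03  0.22 -0.  ] 84.7
(array([-0.0035,  0.0032,  0.0779]), array([-0.4 , -0.54, -0.29]))
grasp pt [502.4 247.4 182.6] phi -7.7 tilt 34.5
```

View pics/d1.png

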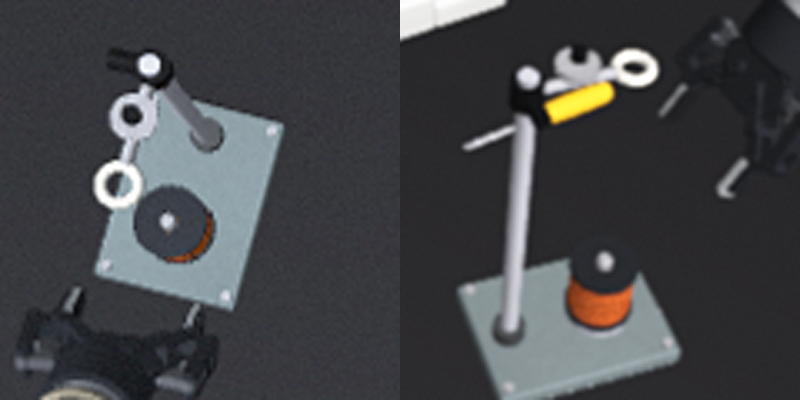

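The top crop has the open fingertips at (75,292) and (198,308), straddling the line to the spool at (173,223). The eye at (118,184) is well clear of the hand.

Call:
apply_moves:
  commands:
    - {"x":-0.001,"y":0.001,"z":0.02,"ax":-0.2,"ay":-0.3,"az":-0.1,"hand":0.085}
    - {"x":-0.002,"y":0.002,"z":0.04,"ax":-0.4,"ay":-0.5,"az":-0.3,"hand":0.085}
    - {"x":-0.003,"y":0.003,"z":0.06,"ax":-0.4,"ay":-0.5,"az":-0.3,"hand":0.085}
    - {"x":-0.0035,"y":0.003,"z":0.078,"ax":-0.4,"ay":-0.5,"az":-0.3,"hand":0.085}
    - {"x":-0.0035,"y":0.003,"z":0.078,"ax":-0.4,"ay":-0.5,"az":-0.3,"hand":0.085}

```text
t: 2.08
tool_pos: [554.6, 248.0, 111.9]
eef_rot: [179.9, 35.0, 173.4]
force: [-0.3, 0.0, 0.4]
gripper_width: 85.0
finger_force: 0.0
```

```bash
python3 st.py -7 35 0 572 241.5 87.5; python3 - <<'E'
from h import *
a=vision.capture('top')[190:290,160:260,::-1]; b=vision.capture('scene')[290:370,320:400,::-1]
cv2.imwrite('pics/d2.png',np.hstack([cv2.resize(a,(400,400),interpolation=2),cv2.resize(b,(400,400),interpolation=2)]))
p,R,o=state()
for s in(-1,1):
    q=p+R@[0,s*42.5,-5]; print('tip',q.round(1),(proj('top',q)-[160,190])*4,(proj('scene',q)-[320,290])*5+[400,0])
E
```

```text
2.075 [554.6 248.  111.9] [ 30.9  13.  122.4 -54.2  25.5  -6.4] [-0.3  0.   0.4] [ 0.09  0.31 -0.06] 85.0
(array([-0.0008, -0.0045,  0.0413]), array([0.29, 0.01, 0.3 ]))
grasp pt [548.3 248.7 120.9] phi -6.5 tilt 35.0
tip [547.3 206.2 117.2] [244.8 255.6] [607.5 111.5]
tip [557.  290.7 117.4] [123.6 239.6] [693.5 233. ]
```

View pics/d2.png

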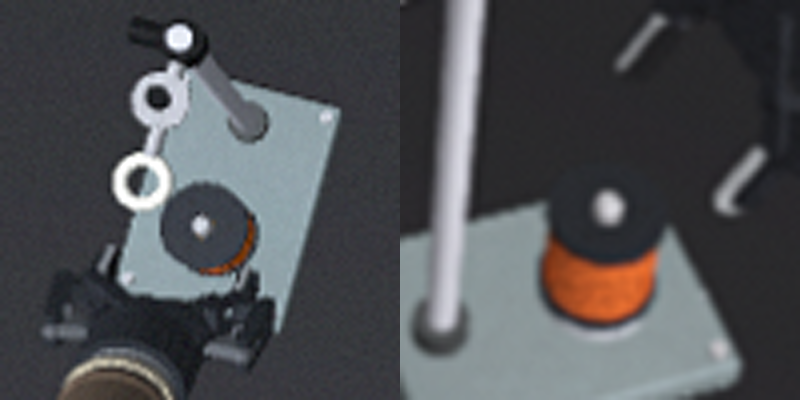

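The top crop shows the fingertips at (108,247) and (245,268) with the flange at (207,228). In the scene crop the fingertips are at (620,70) and (722,208) with the flange at (608,210). I'll check the lateral alignment from these.

```bash
python3 - <<'E'
from h import *
p,R,o=state()
f=lambda x,y:(160+x/4,190+y/4); g=lambda x,y:(320+(x-400)/5,290+y/5)
for a,b in(((108,247),(722,208)),((245,268),(620,70))):
    q,e=tri(f(*a),g(*b)); print(q,e,'in tool',(R.T@(q-p)).round(1))
q,e=tri(f(202,226),g(608,208)); print('spindle tip',q,e,'tool',(R.T@(q-p)).round(1))
E
```

```text
[549.1 297.5 139.9] 1.5 in tool [ -5.9  48.4 -28.4]
[537.5 202.1 139.8] 2.2 in tool [ -5.5 -47.7 -28.8]
spindle tip [570.2 241.   90.7] 1.0 tool [-0.1 -5.4 27.5]
```

Call:
apply_moves:
  commands:
    - {"x":-0.001,"y":-0.005,"z":0.005,"ax":0.2,"ay":0.0,"az":0.2,"hand":0.085}
    - {"x":-0.001,"y":-0.005,"z":0.018,"ax":0.3,"ay":0.0,"az":0.3,"hand":0.085}
    - {"x":-0.001,"y":-0.005,"z":0.032,"ax":0.3,"ay":0.0,"az":0.3,"hand":0.085}
    - {"x":-0.001,"y":-0.005,"z":0.046,"ax":0.3,"ay":0.0,"az":0.3,"hand":0.085}
    - {"x":-0.001,"y":-0.005,"z":0.046,"ax":0.3,"ay":0.0,"az":0.3,"hand":0.085}

```text
t: 2.8
tool_pos: [581.9, 238.2, 74.4]
eef_rot: [-180.0, 35.0, 172.9]
force: [0.8, 1.1, -0.0]
gripper_width: 85.0
finger_force: 0.0
```

```bash
python3 st.py -7 35 0 572 241.5 87.5
```

```text
2.8 [581.9 238.2  74.4] [ 28.4  18.9 120.6 -62.   22.2   0.4] [ 0.8  1.1 -0. ] [ 0.    0.26 -0.06] 85.0
(array([ 0.0008,  0.0021, -0.0056]), array([-0.1, -0. , -0.1]))
grasp pt [575.6 239.   83.4] phi -7.2 tilt 35.0
```

Call:
apply_moves:
  commands:
    - {"x":0.0005,"y":0.002,"z":-0.001,"ax":0.0,"ay":0.0,"az":0.0,"hand":0.085}
    - {"x":0.0005,"y":0.002,"z":-0.001,"ax":0.0,"ay":0.0,"az":0.0,"hand":0.068}
    - {"x":0.0005,"y":0.002,"z":-0.001,"ax":0.0,"ay":0.0,"az":0.0,"hand":0.068}
    - {"x":0.0005,"y":0.002,"z":-0.001,"ax":0.0,"ay":0.0,"az":0.0,"hand":0.068}

```text
t: 3.3
tool_pos: [581.3, 241.2, 76.7]
eef_rot: [179.9, 35.1, 172.9]
force: [-0.1, -0.0, 0.2]
gripper_width: 68.0
finger_force: 0.0
```

Call:
apply_moves:
  commands:
    - {"x":0.0,"y":0.0,"z":0.0,"ax":0.0,"ay":0.0,"az":0.0,"hand":0.05}
    - {"x":0.0,"y":0.0,"z":0.0,"ax":0.0,"ay":0.0,"az":0.0,"hand":0.05}
    - {"x":0.0,"y":0.0,"z":0.0,"ax":0.0,"ay":0.0,"az":0.0,"hand":0.05}
    - {"x":0.0,"y":0.0,"z":0.0,"ax":0.0,"ay":0.0,"az":0.0,"hand":0.05}

```text
t: 3.8
tool_pos: [581.9, 240.8, 78.6]
eef_rot: [180.0, 35.3, 172.8]
force: [-9.5, -1.7, 13.3]
gripper_width: 54.2
finger_force: 60.4
```

```bash
python3 st.py -7 35 0 572 241.5 87.5
```

```text
3.8 [581.9 240.8  78.6] [ 28.8  18.6 120.5 -61.8  22.6   0.4] [-9.5 -1.7 13.3] [-0.46  0.34 -0.23] 54.2
(array([ 0.003 , -0.0006, -0.002 ]), array([-0.07,  0.27, -0.13]))
grasp pt [575.6 241.6  87.6] phi -7.1 tilt 35.3
```

The fingers closed to 54 mm instead of 63 mm and the hand was pushed back, so the grip is off the diameter. I'll look before opening.

```bash
python3 - <<'E'
from h import *
a=vision.capture('top')[200:280,170:250,::-1]; b=vision.capture('scene')[300:380,320:400,::-1]
cv2.imwrite('pics/d3.png',np.clip(np.hstack([cv2.resize(a,(400,400),interpolation=2),cv2.resize(b,(400,400),interpolation=2)]).astype(float)*1.6+15,0,255))
p,R,o=state()
for q in([572,241.5,99],p,p-11*R[:,2],p+8*R[:,2],p+R@[0,27,8],p+R@[0,-27,8]): print((proj('top',q)-[170,200])*5,(proj('scene',q)-[320,300])*5+[400,0])
E
```

```text
[199.  228.5] [606.5 150. ]
[206. 215.] [586.5 181.5]
[202.  224.5] [599. 167.]
[209.  208.5] [577.5 192.5]
[162.5 202. ] [603. 232.]
[255.5 215.5] [552.5 154. ][ WARN:0@0.681] global loadsave.cpp:1063 imwrite_ Unsupported depth image for selected encoder is fallbacked to CV_8U.
```

View pics/d3.png

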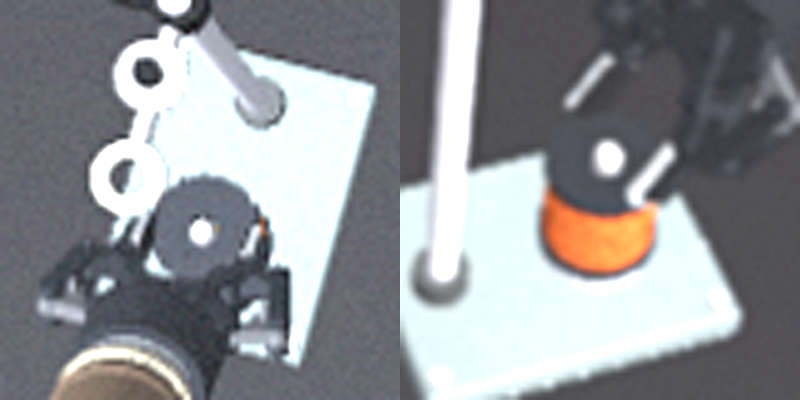

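The scene crop shows the finger ends at (637,200) and (570,105), only just reaching the flange rim. The tips are about 20 mm further back than assumed, so I'll open, go deeper along the tool axis and grip again.

Call:
apply_moves:
  commands:
    - {"x":0.0,"y":0.0,"z":0.0,"ax":0.0,"ay":0.0,"az":0.0,"hand":0.085}
    - {"x":0.0,"y":0.0,"z":0.0,"ax":0.0,"ay":0.0,"az":0.0,"hand":0.085}
    - {"x":0.0,"y":0.0,"z":0.006,"ax":0.0,"ay":0.0,"az":0.0,"hand":0.085}
    - {"x":0.0,"y":0.0,"z":0.012,"ax":0.0,"ay":0.0,"az":0.0,"hand":0.085}
    - {"x":0.0,"y":0.0,"z":0.02,"ax":0.0,"ay":0.0,"az":0.0,"hand":0.085}

```text
t: 4.53
tool_pos: [592.9, 239.5, 59.3]
eef_rot: [180.0, 35.1, 172.9]
force: [-0.4, -0.2, -0.5]
gripper_width: 85.2
finger_force: 0.0
```

Call:
apply_moves:
  commands:
    - {"x":0.0,"y":0.0,"z":0.0,"ax":0.0,"ay":0.0,"az":0.0,"hand":0.067}
    - {"x":0.0,"y":0.0,"z":0.0,"ax":0.0,"ay":0.0,"az":0.0,"hand":0.067}
    - {"x":0.0,"y":0.0,"z":0.0,"ax":0.0,"ay":0.0,"az":0.0,"hand":0.067}

```text
t: 4.9
tool_pos: [592.7, 239.7, 60.1]
eef_rot: [179.9, 35.1, 172.9]
force: [-0.4, -0.5, -0.2]
gripper_width: 66.9
finger_force: 0.0
```

```bash
python3 st.py -7 35 0 572 241.5 87.5;  python3 - <<'E'
from h import *
a=vision.capture('top')[200:280,170:250,::-1]; b=vision.capture('scene')[300:380,320:400,::-1]
cv2.imwrite('pics/d4.png',np.clip(np.hstack([cv2.resize(a,(400,400),interpolation=2),cv2.resize(b,(400,400),interpolation=2)]).astype(float)*2+15,0,255).astype(np.uint8))
E
```

```text
4.9 [592.7 239.7  60.1] [ 27.9  21.4 119.5 -65.4  21.2   3.7] [-0.4 -0.5 -0.2] [0.04 0.31 0.  ] 66.9
(array([ 0.0013, -0.0007, -0.0234]), array([-0.01,  0.1 , -0.11]))
grasp pt [586.4 240.5  69.1] phi -7.0 tilt 35.1
```

View pics/d4.png

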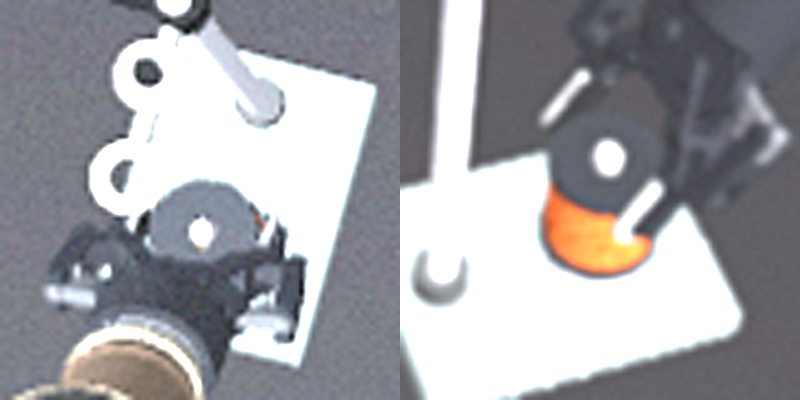

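The scene crop now has the near finger crossing the flange rim at about (638,207), on the diameter, with its tip at (625,235). Closing.

Call:
apply_moves:
  commands:
    - {"x":0.0,"y":0.001,"z":0.0,"ax":0.0,"ay":0.0,"az":0.0,"hand":0.055}
    - {"x":0.0,"y":0.001,"z":0.0,"ax":0.0,"ay":0.0,"az":0.0,"hand":0.055}
    - {"x":0.0,"y":0.001,"z":0.0,"ax":0.0,"ay":0.0,"az":0.0,"hand":0.055}

```text
t: 5.38
tool_pos: [593.1, 240.2, 60.7]
eef_rot: [180.0, 35.2, 172.8]
force: [-2.6, -1.9, 5.9]
gripper_width: 60.3
finger_force: 65.3
```

```bash
python3 st.py -7 35 0 572 241.5 87.5
```

```text
5.375 [593.1 240.2  60.7] [ 28.   21.4 119.4 -65.4  21.4   3.7] [-2.6 -1.9  5.9] [-0.37  0.09 -0.15] 60.3
(array([ 0.0019, -0.0013, -0.0231]), array([-0.08,  0.16, -0.12]))
grasp pt [586.9 241.   69.7] phi -7.1 tilt 35.2
```

The opening of 60.3 mm still means a chord about 9 mm short of the axis. I'll open and move ~10 mm further in, horizontally, with a slightly larger phi to stay off the joint-4 limit.

```bash
cat > tg.py <<'E'
from h import *
import sys
# phi tilt D z [ax ay]: TCP D mm beyond the axis along phi, at height z
a=[float(v) for v in sys.argv[1:]]; ax=a[4:6] or [572,242.3]
p,R,o=state(); T=tool(a[0],a[1]); c=np.radians(a[0])
print(round(o['t'],2),p.round(1),o['joints'].round(1),o['force'].round(1),o['wrist_torque'].round(2),round(o['gripper_width'],1))
ph=np.arctan2(R[1,2],R[0,2]); print('phi',np.degrees(ph).round(1),'D',((p[0]-ax[0])*np.cos(ph)+(p[1]-ax[1])*np.sin(ph)).round(1))
print(rel(p,R,[ax[0]+a[2]*np.cos(c),ax[1]+a[2]*np.sin(c),a[3]],T))
E
python3 tg.py -2 35 30.5 60
```

```text
5.38 [593.1 240.2  60.7] [ 28.   21.4 119.4 -65.4  21.4   3.7] [-2.6 -1.9  5.9] [-0.37  0.09 -0.15] 60.3
phi -7.1 D 21.2
(array([-0.007 ,  0.0022,  0.0059]), array([-2.95,  0.16, -4.22]))
```

Call:
apply_moves:
  commands:
    - {"x":0.0,"y":0.0,"z":0.0,"ax":0.0,"ay":0.0,"az":0.0,"hand":0.085}
    - {"x":0.0,"y":0.0,"z":0.0,"ax":0.0,"ay":0.0,"az":0.0,"hand":0.085}
    - {"x":-0.0035,"y":0.001,"z":0.003,"ax":-1.5,"ay":0.0,"az":-2.1,"hand":0.085}
    - {"x":-0.007,"y":0.002,"z":0.006,"ax":-2.9,"ay":0.0,"az":-4.2,"hand":0.075}
    - {"x":-0.007,"y":0.002,"z":0.006,"ax":-2.9,"ay":0.0,"az":-4.2,"hand":0.067}

```text
t: 6.0
tool_pos: [602.2, 241.1, 58.8]
eef_rot: [180.0, 35.1, 177.9]
force: [-0.3, -0.3, -0.4]
gripper_width: 67.1
finger_force: 0.0
```

Call:
apply_moves:
  commands:
    - {"x":0.0,"y":0.0,"z":0.0,"ax":0.0,"ay":0.0,"az":0.0,"hand":0.067}
    - {"x":0.0,"y":0.0,"z":0.0,"ax":0.0,"ay":0.0,"az":0.0,"hand":0.055}
    - {"x":0.0,"y":0.0,"z":0.0,"ax":0.0,"ay":0.0,"az":0.0,"hand":0.055}
    - {"x":0.0,"y":0.0,"z":0.0,"ax":0.0,"ay":0.0,"az":0.0,"hand":0.055}

```text
t: 6.5
tool_pos: [602.0, 241.8, 59.5]
eef_rot: [180.0, 35.1, 178.0]
force: [-4.7, 0.8, 4.4]
gripper_width: 60.6
finger_force: 63.1
```

```bash
python3 tg.py -2 35 30.5 60
```

```text
6.5 [602.  241.8  59.5] [ 25.9  21.4 119.6 -66.1  17.1  -1.5] [-4.7  0.8  4.4] [-0.1   0.36 -0.04] 60.6
phi -2.0 D 30.0
(array([-0.0007, -0.0005, -0.0001]), array([0.02, 0.12, 0.01]))
```

Moving 9 mm deeper left the width at 60.5, so the grip is now on the diameter. Joint 4 and the wrist alignment limit the turn, so I'll fit a small kinematic model from the recorded poses and choose the tilt from that.

```bash
cat > kin.py <<'E'
from h import *
from scipy.optimize import least_squares
J=np.array([[68.2,17.7,93.68,0,68.74,-3.99],[58.2,2.4,119,-41.7,50.7,.3],[34.2,2.8,124.6,-43.4,33.4,-15.5],[30.9,13,122.4,-54.2,25.5,-6.4],[28.4,18.9,120.6,-62,22.2,.4],[27.9,21.4,119.5,-65.4,21.2,3.7],[25.9,21.4,119.6,-66.1,17.1,-1.5]])
P=np.array([[190.87,594.3,215.5],[387.3,383.4,217.3],[508.6,246.6,173.5],[554.6,248,111.9],[581.9,238.2,74.4],[592.7,239.7,60.1],[602,241.8,59.5]])
E=np.array([[-179.88,0,162.19],[179.8,34.6,172.7],[-179.8,34.5,172.7],[179.9,35,173.4],[-180,35,172.9],[179.9,35.1,172.9],[180,35.1,178]])
def fk(j,k,S=(1,1,1,1)):
    h,a,L1,L2,e,Lt,r0=k
    B=Ro.from_euler('z',j[0],degrees=True); A=B*Ro.from_euler('y',j[1],degrees=True); F=B*Ro.from_euler('y',j[1]+j[2],degrees=True)
    W=F*Ro.from_euler('ZYZ',[S[0]*j[3],j[4],S[1]*j[5]+r0],degrees=True)
    return B.apply([a,0,h])+A.apply([0,0,L1])+F.apply([e,0,L2])+W.apply([0,0,Lt]),W
def res(k,S):
    o=[]
    for j,p,e in zip(J,P,E):
        q,W=fk(j,k,S); o+=list(q-p)+list((Ro.from_euler('xyz',e,degrees=True).inv()*W).as_rotvec()*300)
    return np.array(o)
def fit():
    best=None
    for S in((1,1),(1,-1),(-1,1),(-1,-1)):
        for r0 in(0,90,180,-90):
            s=least_squares(lambda k:np.r_[res(k,S),(k[1])*.05,(k[4])*.02],[200,0,400,400,0,250,r0])
            if best is None or s.cost<best[0].cost: best=(s,S)
    return best
def ik(p,R,j0,k,S):
    lo=np.array([-175.3,-45,3,-180,3.1,-168]);hi=np.array([175,112,150,250,151,168])
    f=lambda j:(lambda q,W:np.r_[q-p,(Ro.from_matrix(R).inv()*W).as_rotvec()*300])(*fk(j,k,S))
    s=least_squares(f,np.clip(j0,lo+.1,hi-.1),bounds=(lo,hi)); return s.x,np.linalg.norm(s.fun)
E
python3 - <<'E'
from kin import *
s,S=fit(); k=s.x; print(S,k.round(1),np.abs(res(k,S)).max().round(1),s.cost); np.save('k.npy',np.r_[k,S])
C=np.array([572,242.3,83])   # effective grip point; TCP is 36 mm beyond it along... from D=30,z=59.5 at tilt 35
for tilt in(10,20,27,55,70):
  for start in([26,21,119,-66,17,-1],[26,21,119,150,30,140],[26,21,119,150,30,-140],[26,21,119,60,30,-90]):
    j=start; out=[]
    for phi in(-40,-25,-10,5,20,35,50,65):
        R=tool(phi,tilt); j2,e=ik(C+R@[0,0,38],R,j,k,S); 
        if e<3: j=j2
        out.append('x' if e>3 else '%d/%d/%d'%tuple(j2[3:]))
    print(tilt,start[3],*out)
E
```

```text
(1, 1) [146.   71.  435.5 434.2 -41.  218.3  90. ] 40.2 1281.1107813094457
10 -66 -13/42/-14 -12/39/-30 -9/37/-48 -5/35/-66 0/34/-86 3/35/-105 8/36/-124 11/38/-142
10 150 x x x x x x x x
10 150 -13/42/-14 -12/39/-30 -9/37/-48 -5/35/-66 0/34/-86 3/35/-105 8/36/-124 11/38/-142
10 60 -13/42/-14 -12/39/-30 -9/37/-48 -5/35/-66 0/34/-86 3/35/-105 8/36/-124 11/38/-142
20 -66 -29/40/0 -28/34/-14 -25/28/-32 -16/24/-56 -2/22/-84 11/22/-113 22/26/-138 27/31/-158
20 150 x x x x x x x x
20 150 -29/40/0 -28/34/-14 -25/28/-32 -16/24/-56 -2/22/-84 11/22/-113 22/26/-138 27/31/-158
20 60 -29/40/0 -28/34/-14 -25/28/-32 -16/24/-56 -2/22/-84 11/22/-113 22/26/-138 27/31/-158
27 -66 -41/40/11 -43/32/0 -42/24/-16 -32/17/-39 -6/12/-80 25/14/-126 39/21/-156 x
27 150 x x x x x x x x
27 150 -41/40/11 -43/32/0 -42/24/-16 -32/17/-39 -6/12/-80 25/14/-126 39/21/-156 x
27 60 -41/40/11 -43/32/0 -42/24/-16 -32/17/-39 -6/12/-80 25/14/-126 39/21/-156 x
55 -66 -78/54/47 -93/45/49 -113/36/56 -139/30/67 -172/27/85 x x x
55 150 x x 246/36/56 220/30/67 187/27/85 152/28/105 123/33/120 100/41/128
55 150 x x x x x x x x
55 60 -78/54/47 -93/45/49 -113/36/56 -139/30/67 -172/27/85 x x x
70 -66 -89/67/58 -106/59/63 -126/54/70 -150/51/78 -174/49/88 x x x
70 150 x x 233/54/70 209/51/78 185/49/88 159/50/97 135/52/106 114/57/113
70 150 x x x x x x x x
70 60 -89/67/58 -106/59/63 -126/54/70 -150/51/78 -174/49/88 x x x
```

```bash
for f in "-15 32" "-28 31" "-42 30"; do set -- $f; python3 tg.py $1 $2 18 56.5|tail -1; done
```

```text
(array([ 0.012 , -0.0046, -0.0047]), array([ 7.2 ,  3.11, 10.84]))
(array([ 0.0131, -0.0084, -0.0055]), array([14.2 ,  4.05, 21.8 ]))
(array([ 0.015 , -0.0121, -0.0069]), array([21.55,  4.91, 33.73]))
```

Call:
apply_moves:
  commands:
    - {"x":0.0,"y":0.0,"z":0.0,"ax":0.0,"ay":0.0,"az":0.0,"hand":0.085}
    - {"x":0.003,"y":0.0,"z":-0.001,"ax":0.0,"ay":0.0,"az":0.0,"hand":0.085}
    - {"x":0.009,"y":-0.0023,"z":-0.003,"ax":3.6,"ay":1.5,"az":5.4,"hand":0.085}
    - {"x":0.012,"y":-0.0046,"z":-0.0047,"ax":7.2,"ay":3.1,"az":10.8,"hand":0.085}
    - {"x":0.0125,"y":-0.0065,"z":-0.005,"ax":10.7,"ay":3.6,"az":16.3,"hand":0.085}

```text
t: 7.12
tool_pos: [588.5, 235.4, 55.8]
eef_rot: [180.0, 31.4, 158.3]
force: [0.3, 0.3, 0.5]
gripper_width: 84.5
finger_force: 0.0
```

```bash
for f in "-32 30" "-42 30"; do set -- $f; python3 tg.py $1 $2 18 56.5; done
```

```text
7.12 [588.5 235.4  55.8] [ 30.2  23.9 114.1 -51.   31.8   3.9] [0.3 0.3 0.5] [ 0.17  0.24 -0.05] 84.5
phi -21.7 D 17.9
(array([-0.0002, -0.0029, -0.0007]), array([5.26, 1.42, 8.84]))
7.12 [588.5 235.4  55.8] [ 30.2  23.9 114.1 -51.   31.8   3.9] [0.3 0.3 0.5] [ 0.17  0.24 -0.05] 84.5
phi -21.7 D 17.9
(array([ 0.0005, -0.0059, -0.0011]), array([10.37,  1.41, 17.44]))
```

Call:
apply_moves:
  commands:
    - {"x":0.0,"y":-0.003,"z":-0.0007,"ax":5.2,"ay":1.4,"az":8.8,"hand":0.085}
    - {"x":0.0005,"y":-0.006,"z":-0.001,"ax":10.4,"ay":1.4,"az":17.4,"hand":0.08}
    - {"x":0.0005,"y":-0.006,"z":-0.001,"ax":10.4,"ay":1.4,"az":17.4,"hand":0.07}
    - {"x":0.0005,"y":-0.006,"z":-0.001,"ax":10.4,"ay":1.4,"az":17.4,"hand":0.067}

```text
t: 7.62
tool_pos: [585.0, 229.7, 55.9]
eef_rot: [-179.9, 30.0, 138.4]
force: [0.5, 0.8, -0.2]
gripper_width: 66.7
finger_force: 0.0
```

```bash
python3 tg.py -42 30 18 56.5
```

```text
7.62 [585.  229.7  55.9] [ 32.1  27.8 107.1 -43.   44.8  14.8] [ 0.5  0.8 -0.2] [0.17 0.14 0.04] 66.7
phi -41.9 D 18.1
(array([-0.0002,  0.0006, -0.0006]), array([0.07, 0.03, 0.37]))
```

Well aligned. Closing.

Call:
apply_moves:
  commands:
    - {"x":0.0,"y":0.0003,"z":0.0,"ax":0.0,"ay":0.0,"az":0.0,"hand":0.055}
    - {"x":0.0,"y":0.0003,"z":0.0,"ax":0.0,"ay":0.0,"az":0.0,"hand":0.055}
    - {"x":0.0,"y":0.0003,"z":0.0,"ax":0.0,"ay":0.0,"az":0.0,"hand":0.055}

```text
t: 8.0
tool_pos: [585.6, 230.0, 56.7]
eef_rot: [-179.9, 30.1, 138.3]
force: [-1.6, 0.1, 2.8]
gripper_width: 60.6
finger_force: 64.2
```

```bash
python3 tg.py -37 30 18 57.5
```

```text
8.0 [585.6 230.   56.7] [ 32.1  27.8 107.  -43.   45.   14.9] [-1.6  0.1  2.8] [-0.04  0.41 -0.06] 60.6
phi -41.9 D 18.3
(array([-0.0001,  0.0017, -0.0009]), array([-2.46,  0.05, -4.09]))
```

Call:
apply_moves:
  commands:
    - {"x":-0.0005,"y":0.0,"z":-0.00085,"ax":0.0,"ay":0.0,"az":0.0,"hand":0.055}
    - {"x":-0.001,"y":0.0,"z":-0.0017,"ax":0.0,"ay":0.0,"az":0.0,"hand":0.055}
    - {"x":-0.0012,"y":0.0,"z":-0.002,"ax":0.0,"ay":0.0,"az":0.0,"hand":0.055}
    - {"x":-0.0012,"y":0.0,"z":-0.002,"ax":0.0,"ay":0.0,"az":0.0,"hand":0.055}

```text
t: 8.5
tool_pos: [585.4, 230.1, 58.1]
eef_rot: [-179.9, 30.0, 138.3]
force: [-0.8, -0.1, -4.4]
gripper_width: 60.7
finger_force: 65.6
```

Call:
apply_moves:
  commands:
    - {"x":-0.0005,"y":0.0,"z":-0.0009,"ax":0.0,"ay":0.0,"az":0.0,"hand":0.055}
    - {"x":-0.0005,"y":0.0005,"z":-0.0009,"ax":-0.8,"ay":0.0,"az":-1.4,"hand":0.055}
    - {"x":-0.0005,"y":0.001,"z":-0.0009,"ax":-1.7,"ay":0.0,"az":-2.8,"hand":0.055}
    - {"x":-0.0005,"y":0.0016,"z":-0.0009,"ax":-2.5,"ay":0.0,"az":-4.3,"hand":0.055}
    - {"x":-0.0005,"y":0.0016,"z":-0.0009,"ax":-2.5,"ay":0.0,"az":-4.3,"hand":0.055}

```text
t: 9.12
tool_pos: [586.2, 231.2, 59.2]
eef_rot: [-179.9, 30.0, 143.3]
force: [1.1, 0.5, -12.6]
gripper_width: 60.7
finger_force: 66.9
```

```bash
python3 tg.py -32 30 18 60
```

```text
9.12 [586.2 231.2  59.2] [ 31.7  26.4 108.7 -44.   42.   11.2] [  1.1   0.5 -12.6] [0.75 0.86 0.01] 60.7
phi -36.9 D 18.0
(array([-0.0004,  0.0019, -0.0008]), array([-2.46, -0.02, -4.1 ]))
```

Call:
apply_moves:
  commands:
    - {"x":0.0,"y":0.0005,"z":0.0,"ax":-0.8,"ay":0.0,"az":-1.4,"hand":0.055}
    - {"x":0.0,"y":0.001,"z":0.0,"ax":-1.7,"ay":0.0,"az":-2.8,"hand":0.055}
    - {"x":0.0,"y":0.0016,"z":0.0,"ax":-2.5,"ay":0.0,"az":-4.3,"hand":0.055}
    - {"x":0.0,"y":0.0016,"z":0.0,"ax":-2.5,"ay":0.0,"az":-4.3,"hand":0.055}

```text
t: 9.62
tool_pos: [587.5, 232.7, 59.4]
eef_rot: [-180.0, 30.0, 148.2]
force: [0.3, 1.4, -13.7]
gripper_width: 60.7
finger_force: 67.4
```

Call:
apply_moves:
  commands:
    - {"x":0.0,"y":0.0005,"z":0.0,"ax":-0.8,"ay":0.0,"az":-1.4,"hand":0.055}
    - {"x":0.0,"y":0.001,"z":0.0,"ax":-1.7,"ay":0.0,"az":-2.8,"hand":0.055}
    - {"x":0.0,"y":0.0016,"z":0.0,"ax":-2.5,"ay":0.0,"az":-4.3,"hand":0.055}
    - {"x":0.0,"y":0.0016,"z":0.0,"ax":-2.5,"ay":0.0,"az":-4.3,"hand":0.055}

```text
t: 10.12
tool_pos: [588.4, 233.6, 60.0]
eef_rot: [-179.9, 30.0, 153.2]
force: [-1.0, -0.0, -12.6]
gripper_width: 60.2
finger_force: 67.7
```

```bash
python3 tg.py -22 30 18 59.4
```

```text
10.12 [588.4 233.6  60. ] [ 30.4  24.4 111.9 -46.3  35.7   3.8] [ -1.   -0.  -12.6] [ 0.61  1.38 -0.02] 60.2
phi -27.0 D 18.6
(array([0.0008, 0.0018, 0.0002]), array([-2.49,  0.04, -4.15]))
```

Call:
apply_moves:
  commands:
    - {"x":0.0002,"y":0.0005,"z":0.0,"ax":-0.8,"ay":0.0,"az":-1.4,"hand":0.055}
    - {"x":0.0004,"y":0.001,"z":0.0,"ax":-1.7,"ay":0.0,"az":-2.8,"hand":0.055}
    - {"x":0.0005,"y":0.0016,"z":0.0,"ax":-2.5,"ay":0.0,"az":-4.3,"hand":0.055}
    - {"x":0.0005,"y":0.0016,"z":0.0,"ax":-2.5,"ay":0.0,"az":-4.3,"hand":0.055}

```text
t: 10.62
tool_pos: [589.5, 235.2, 60.4]
eef_rot: [-180.0, 30.1, 158.1]
force: [-2.5, -0.5, -8.5]
gripper_width: 60.6
finger_force: 68.1
```

The lift force has dropped to 8.5 N. I'll probe with a small lift.

Call:
apply_moves:
  commands:
    - {"x":-0.0005,"y":0.0,"z":-0.0009,"ax":0.0,"ay":0.0,"az":0.0,"hand":0.055}
    - {"x":-0.0005,"y":0.0,"z":-0.0009,"ax":0.0,"ay":0.0,"az":0.0,"hand":0.055}
    - {"x":-0.0005,"y":0.0,"z":-0.0009,"ax":0.0,"ay":0.0,"az":0.0,"hand":0.055}

```text
t: 11.0
tool_pos: [589.1, 235.3, 60.9]
eef_rot: [-179.9, 30.1, 158.2]
force: [-3.7, -2.7, -7.1]
gripper_width: 60.0
finger_force: 68.2
```

```bash
python3 tg.py -17 30 18 60.5
```

```text
11.0 [589.1 235.3  60.9] [ 29.7  23.4 113.4 -47.   32.5  -0.4] [-3.7 -2.7 -7.1] [-0.31  1.26 -0.23] 60.0
phi -22.0 D 18.5
(array([0.0007, 0.0016, 0.0001]), array([-2.51,  0.06, -4.2 ]))
```

Call:
apply_moves:
  commands:
    - {"x":-0.0005,"y":0.0,"z":-0.0009,"ax":0.0,"ay":0.0,"az":0.0,"hand":0.055}
    - {"x":-0.001,"y":0.0,"z":-0.0017,"ax":0.0,"ay":0.0,"az":0.0,"hand":0.055}
    - {"x":-0.001,"y":0.0,"z":-0.0017,"ax":0.0,"ay":0.0,"az":0.0,"hand":0.055}

```text
t: 11.38
tool_pos: [588.6, 235.4, 62.1]
eef_rot: [-179.9, 30.0, 158.2]
force: [-2.3, -3.4, -11.1]
gripper_width: 60.0
finger_force: 67.9
```

```bash
python3 tg.py -22 30 18 62.5;  python3 - <<'E'
from h import *
a=vision.capture('top')[200:280,170:250,::-1]; b=vision.capture('scene')[300:380,320:400,::-1]
cv2.imwrite('pics/d5.png',np.clip(np.hstack([cv2.resize(a,(400,400),interpolation=2),cv2.resize(b,(400,400),interpolation=2)]).astype(float)*1.6+15,0,255).astype(np.uint8))
E
```

```text
11.38 [588.6 235.4  62.1] [ 29.7  23.2 113.4 -46.7  32.6  -0.7] [ -2.3  -3.4 -11.1] [-0.19  1.43 -0.22] 60.0
phi -22.0 D 18.0
(array([-0.0002,  0.0002, -0.0003]), array([-0.  ,  0.  ,  0.14]))
```

View pics/d5.png

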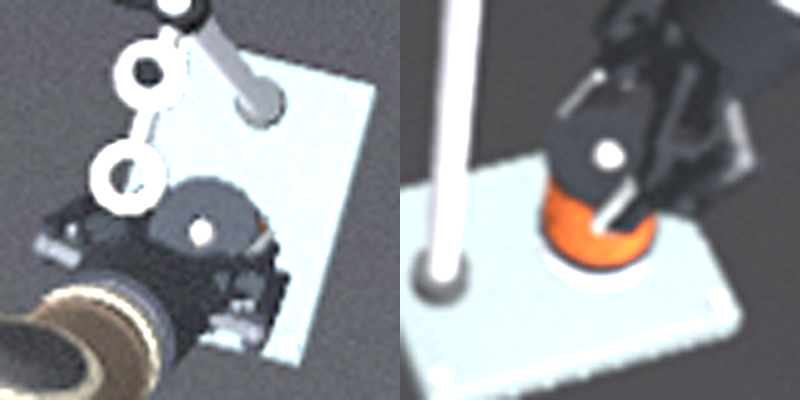

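The scene crop shows the spool still upright, with the white felt just visible below it at (590,275). The hand rose 3 mm with no extra force, so it seems to be in the slots. I'll keep lifting slowly.

Call:
apply_moves:
  commands:
    - {"x":-0.0005,"y":0.0,"z":-0.0009,"ax":0.0,"ay":0.0,"az":0.0,"hand":0.055}
    - {"x":-0.001,"y":0.0,"z":-0.0017,"ax":0.0,"ay":0.0,"az":0.0,"hand":0.055}
    - {"x":-0.001,"y":0.0,"z":-0.0017,"ax":0.0,"ay":0.0,"az":0.0,"hand":0.055}

```text
t: 11.85
tool_pos: [588.9, 235.4, 64.6]
eef_rot: [-179.9, 30.0, 158.1]
force: [-3.7, -4.0, -11.4]
gripper_width: 60.1
finger_force: 67.9
```

```bash
python3 tg.py -22 30 18 64.5
```

```text
11.85 [588.9 235.4  64.6] [ 29.7  23.  113.4 -46.5  32.8  -1. ] [ -3.7  -4.  -11.4] [-0.39  1.57 -0.25] 60.1
phi -22.0 D 18.3
(array([ 0.0003,  0.0001, -0.0001]), array([-0.  ,  0.04,  0.13]))
```

Call:
apply_moves:
  commands:
    - {"x":0.0,"y":-0.0005,"z":0.0,"ax":0.0,"ay":0.0,"az":0.0,"hand":0.055}
    - {"x":0.0,"y":-0.001,"z":0.0,"ax":0.0,"ay":0.0,"az":0.0,"hand":0.055}
    - {"x":0.0,"y":-0.001,"z":0.0,"ax":0.0,"ay":0.0,"az":0.0,"hand":0.055}

```text
t: 12.22
tool_pos: [589.0, 235.2, 64.9]
eef_rot: [180.0, 30.1, 158.1]
force: [-1.9, -2.5, -11.4]
gripper_width: 60.3
finger_force: 67.9
```

```bash
python3 tg.py -22 30 18 64.5|head -2
```

```text
12.22 [589.  235.2  64.9] [ 29.6  22.9 113.4 -46.5  32.6  -1. ] [ -1.9  -2.5 -11.4] [-0.1   1.55 -0.16] 60.3
phi -21.8 D 18.4
```

Call:
apply_moves:
  commands:
    - {"x":0.0,"y":0.0005,"z":0.0,"ax":-0.8,"ay":0.0,"az":-1.3,"hand":0.055}
    - {"x":0.0,"y":0.001,"z":0.0,"ax":-1.5,"ay":0.0,"az":-2.6,"hand":0.055}
    - {"x":0.0,"y":0.001,"z":0.0,"ax":-1.5,"ay":0.0,"az":-2.6,"hand":0.055}

```text
t: 12.6
tool_pos: [590.1, 236.3, 65.8]
eef_rot: [179.9, 30.1, 161.1]
force: [-2.2, -3.2, -7.0]
gripper_width: 60.4
finger_force: 68.3
```

```bash
python3 tg.py -19 30 18 64.5|head -2
```

```text
12.6 [590.1 236.3  65.8] [ 29.   22.3 114.2 -46.7  30.6  -3.8] [-2.2 -3.2 -7. ] [-0.27  1.29 -0.16] 60.4
phi -18.6 D 19.1
```

The force is falling towards the weight alone. I'll draw it up, with a slight sideways relief.

Call:
apply_moves:
  commands:
    - {"x":0.0,"y":-0.0007,"z":0.0,"ax":0.0,"ay":0.0,"az":0.0,"hand":0.055}
    - {"x":-0.001,"y":-0.0007,"z":-0.0017,"ax":0.0,"ay":0.0,"az":0.0,"hand":0.055}
    - {"x":-0.002,"y":-0.0007,"z":-0.0035,"ax":0.0,"ay":0.0,"az":0.0,"hand":0.055}
    - {"x":-0.003,"y":-0.0007,"z":-0.0052,"ax":0.0,"ay":0.0,"az":0.0,"hand":0.055}
    - {"x":-0.003,"y":-0.0007,"z":-0.0052,"ax":0.0,"ay":0.0,"az":0.0,"hand":0.055}

```text
t: 13.22
tool_pos: [590.1, 236.2, 71.8]
eef_rot: [179.8, 30.1, 161.1]
force: [-2.0, -0.7, -4.0]
gripper_width: 60.3
finger_force: 68.3
```

```bash
python3 tg.py -19 30 19 86
```

```text
13.22 [590.1 236.2  71.8] [ 29.   21.7 114.2 -45.9  31.1  -4.8] [-2.  -0.7 -4. ] [ 0.22  0.74 -0.01] 60.3
phi -18.6 D 19.1
(array([-0.007 , -0.    , -0.0123]), array([0.21, 0.14, 0.09]))
```

Call:
apply_moves:
  commands:
    - {"x":-0.0025,"y":0.0,"z":-0.0045,"ax":0.0,"ay":0.0,"az":0.0,"hand":0.055}
    - {"x":-0.005,"y":0.0,"z":-0.009,"ax":0.0,"ay":0.0,"az":0.0,"hand":0.055}
    - {"x":-0.0075,"y":0.0,"z":-0.0132,"ax":0.0,"ay":0.0,"az":0.0,"hand":0.055}
    - {"x":-0.01,"y":0.0,"z":-0.0175,"ax":0.0,"ay":0.0,"az":0.0,"hand":0.055}
    - {"x":-0.0125,"y":0.0,"z":-0.022,"ax":0.0,"ay":0.0,"az":0.0,"hand":0.055}

```text
t: 13.85
tool_pos: [588.8, 235.2, 96.4]
eef_rot: [180.0, 30.1, 161.1]
force: [0.4, -0.9, -5.5]
gripper_width: 60.1
finger_force: 68.3
```

```bash
python3 tg.py -19 30 19 137
```

```text
13.85 [588.8 235.2  96.4] [ 29.   19.1 113.9 -42.6  33.2  -8.7] [ 0.4 -0.9 -5.5] [0.27 0.64 0.02] 60.1
phi -18.9 D 18.2
(array([-0.021 ,  0.0012, -0.0347]), array([0.07, 0.05, 0.11]))
```

Call:
apply_moves:
  commands:
    - {"x":-0.004,"y":0.0003,"z":-0.007,"ax":0.0,"ay":0.0,"az":0.0,"hand":0.055}
    - {"x":-0.008,"y":0.0006,"z":-0.014,"ax":0.0,"ay":0.0,"az":0.0,"hand":0.055}
    - {"x":-0.0125,"y":0.001,"z":-0.021,"ax":0.0,"ay":0.0,"az":0.0,"hand":0.055}
    - {"x":-0.017,"y":0.001,"z":-0.0285,"ax":0.0,"ay":0.0,"az":0.0,"hand":0.055}
    - {"x":-0.0212,"y":0.0012,"z":-0.0355,"ax":0.0,"ay":0.0,"az":0.0,"hand":0.055}

```text
t: 14.48
tool_pos: [589.8, 236.2, 138.0]
eef_rot: [180.0, 30.1, 161.1]
force: [0.4, 0.2, -5.6]
gripper_width: 60.0
finger_force: 68.3
```

```bash
python3 - <<'E'
from h import *
a=vision.capture('top')[190:270,150:230,::-1]; b=vision.capture('scene')[250:370,320:440,::-1]
cv2.imwrite('pics/d6.png',np.clip(np.hstack([cv2.resize(a,(400,400),interpolation=2),cv2.resize(b,(400,400),interpolation=2)]).astype(float)*1.6+15,0,255).astype(np.uint8))
p,R,o=state(); print(p.round(1),o['joints'].round(1),o['force'].round(1))
E
```

```text
[590.7 236.8 139. ] [ 29.   15.3 112.8 -38.2  37.  -14.1] [ 0.8  0.2 -4.6]
```

View pics/d6.png

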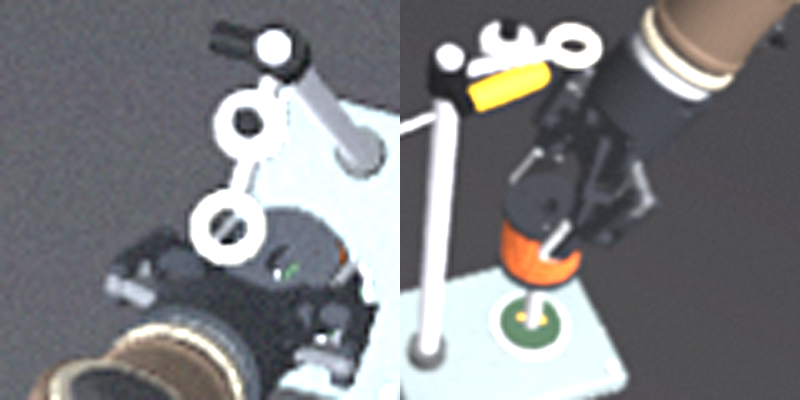

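The scene crop shows the spool clear above the spindle, with the green bayonet disc and spindle visible at (532,320). The eye at (575,45) is not touched. I'll go up a little more, then back out on the open side.

Call:
apply_moves:
  commands:
    - {"x":-0.003,"y":0.0,"z":-0.0052,"ax":0.0,"ay":0.0,"az":0.0,"hand":0.055}
    - {"x":-0.003,"y":0.0,"z":-0.0052,"ax":0.0,"ay":0.0,"az":0.0,"hand":0.055}
    - {"x":0.014,"y":-0.0015,"z":-0.015,"ax":0.0,"ay":0.0,"az":0.0,"hand":0.055}
    - {"x":0.045,"y":-0.004,"z":-0.033,"ax":0.0,"ay":0.0,"az":0.0,"hand":0.055}
    - {"x":0.08,"y":-0.007,"z":-0.053,"ax":0.0,"ay":0.0,"az":0.0,"hand":0.055}

```text
t: 15.2
tool_pos: [494.9, 260.5, 142.6]
eef_rot: [180.0, 30.0, 161.1]
force: [0.1, 0.9, -5.4]
gripper_width: 60.5
finger_force: 68.3
```

```bash
cat > go.py <<'E'
from h import *
import sys
# phi tilt x y z (spool-axis point; TCP is 18.5 mm beyond along phi, at height z)
p,R,o=state(); print(round(o['t'],2),p.round(1),o['joints'].round(1),o['force'].round(1),round(o['gripper_width'],1))
a=[float(v) for v in sys.argv[1:]]
for i in range(0,len(a),5):
    ph,ti,x,y,z=a[i:i+5]; c=np.radians(ph); print(rel(p,R,[x+18.5*np.cos(c),y+18.5*np.sin(c),z],tool(ph,ti)))
E
python3 go.py -28 30 490 190 160  -38 30 510 130 170  -48 30 530 70 180 -58 30 540 10 180 -68 30 545 -50 180
```

```text
15.2 [494.9 260.5 142.6] [ 37.5   8.8 120.3 -39.9  40.5  -5. ] [ 0.1  0.9 -5.4] 60.5
(array([-0.0403, -0.0712,  0.0032]), array([ 4.55, -0.  ,  7.86]))
(array([-0.0778, -0.1246,  0.0133]), array([ 9.55, -0.  , 16.52]))
(array([-0.1149, -0.1779,  0.0232]), array([14.55, -0.  , 25.18]))
(array([-0.1384, -0.234 ,  0.0367]), array([19.55, -0.  , 33.84]))
(array([-0.1574, -0.2915,  0.0477]), array([24.55, -0.  , 42.5 ]))
```

Call:
apply_moves:
  commands:
    - {"x":-0.027,"y":-0.047,"z":0.002,"ax":3.0,"ay":0.0,"az":5.2,"hand":0.055}
    - {"x":-0.054,"y":-0.092,"z":0.007,"ax":6.8,"ay":0.0,"az":11.7,"hand":0.055}
    - {"x":-0.083,"y":-0.138,"z":0.015,"ax":10.9,"ay":0.0,"az":18.8,"hand":0.055}
    - {"x":-0.112,"y":-0.186,"z":0.025,"ax":15.2,"ay":0.0,"az":26.3,"hand":0.055}
    - {"x":-0.138,"y":-0.234,"z":0.0365,"ax":19.5,"ay":0.0,"az":33.8,"hand":0.055}

```text
t: 15.82
tool_pos: [551.0, -6.1, 180.8]
eef_rot: [179.9, 30.0, 121.8]
force: [0.9, 0.8, -4.9]
gripper_width: 59.9
finger_force: 68.1
```

```bash
python3 go.py -61 30 550 -50 180 -65 30 560 -110 180  -69 30 570 -170 180  -72 30 577 -225 180 -74 30 583 -279 180
```

```text
15.82 [551.   -6.1 180.8] [ 11.    7.5 116.3 -37.   50.8   1.7] [ 0.9  0.8 -4.9] 59.9
(array([-0.0474, -0.025 ,  0.0283]), array([ 1.56, -0.  ,  2.44]))
(array([-0.0961, -0.0495,  0.0563]), array([ 3.56, -0.01,  5.91]))
(array([-0.1446, -0.074 ,  0.0842]), array([ 5.56, -0.01,  9.37]))
(array([-0.1881, -0.098 ,  0.1093]), array([ 7.060e+00, -1.000e-02,  1.197e+01]))
(array([-0.2304, -0.1221,  0.1337]), array([ 8.05, -0.02, 13.7 ]))
```

Call:
apply_moves:
  commands:
    - {"x":-0.047,"y":-0.025,"z":0.028,"ax":1.6,"ay":0.0,"az":2.4,"hand":0.055}
    - {"x":-0.096,"y":-0.05,"z":0.056,"ax":3.6,"ay":0.0,"az":5.9,"hand":0.055}
    - {"x":-0.145,"y":-0.074,"z":0.084,"ax":5.6,"ay":0.0,"az":9.4,"hand":0.055}
    - {"x":-0.188,"y":-0.098,"z":0.109,"ax":7.0,"ay":0.0,"az":12.0,"hand":0.055}
    - {"x":-0.2304,"y":-0.122,"z":0.134,"ax":8.0,"ay":0.0,"az":13.7,"hand":0.055}

```text
t: 16.45
tool_pos: [589.2, -296.7, 179.1]
eef_rot: [-180.0, 30.0, 106.2]
force: [0.8, 1.3, -4.9]
gripper_width: 60.5
finger_force: 68.1
```

```bash
python3 go.py -74 30 583 -279 122; python3 - <<'E'
from h import *
import numpy as np
a=vision.capture('top')[190:310,330:450,::-1]; b=vision.capture('scene')[150:290,200:340,::-1]
cv2.imwrite('pics/d7.png',np.hstack([cv2.resize(a,(400,400),interpolation=2),cv2.resize(b,(400,400),interpolation=2)]))
# winding by colour, both views
for n in('top','scene'):
    h=cv2.cvtColor(vision.capture(n),cv2.COLOR_RGB2HSV); m=(((h[...,0]<14)&(h[...,1]>150)&(h[...,2]>70))*1).astype(np.uint8)
    x=blob(m,*((330,190,450,280) if n=='top' else (200,130,300,260))); print(n,x[0],x[2],x[3])
    print('exp centre',[proj(n,[583,-279,z]) for z in (150,185,215)])
E
```

```text
16.45 [ 589.2 -296.7  179.1] [-18.7  15.9 106.2 -35.2  45.4 -12.4] [ 0.8  1.3 -4.9] 60.5
(array([ 0.0287, -0.0011,  0.0493]), array([ 0.05, -0.04,  0.17]))Traceback (most recent call last):
  File "<stdin>", line 8, in <module>
  File "h.py", line 14, in blob
    n,l,s,c=cv2.connectedComponentsWithStats(m); i=1+np.argmax(s[1:,4])
                                                     ~~~~~~~~~^^^^^^^^^
    return _wrapfunc(a, 'argmax', axis=axis, out=out, **kwds)
    return bound(*args, **kwds)
ValueError: attempt to get argmax of an empty sequence
```

View pics/d7.png

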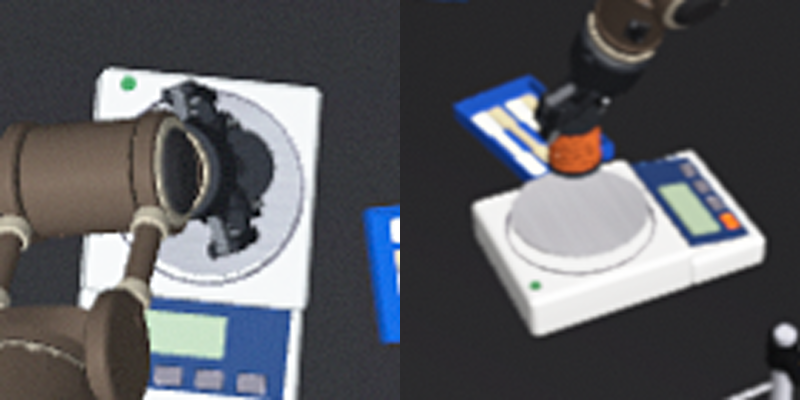

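The scene crop shows the spool hanging upright above the pan, its lower rim at about (575,172). The pan centre is at (582,215). In the top crop the flange is above the pan.

Call:
apply_moves:
  commands:
    - {"x":0.007,"y":-0.001,"z":0.012,"ax":0.0,"ay":0.0,"az":0.0,"hand":0.055}
    - {"x":0.014,"y":-0.001,"z":0.024,"ax":0.0,"ay":0.0,"az":0.0,"hand":0.055}
    - {"x":0.021,"y":-0.001,"z":0.036,"ax":0.0,"ay":0.0,"az":0.0,"hand":0.055}
    - {"x":0.0275,"y":-0.001,"z":0.047,"ax":0.0,"ay":0.0,"az":0.0,"hand":0.055}
    - {"x":0.0275,"y":-0.001,"z":0.047,"ax":0.0,"ay":0.0,"az":0.0,"hand":0.055}

```text
t: 17.23
tool_pos: [587.4, -295.2, 123.0]
eef_rot: [-179.8, 29.9, 106.4]
force: [-0.4, 1.0, -4.8]
gripper_width: 60.6
finger_force: 68.1
```

```bash
python3 go.py -74 30 583 -279 115; python3 - <<'E'
from h import *
im=vision.capture('scene'); h=cv2.cvtColor(im,cv2.COLOR_RGB2HSV); m=(((h[...,0]<16)&(h[...,1]>130)&(h[...,2]>60))*1).astype(np.uint8)
x=blob(m,220,160,310,260); print(x[0],x[2],x[3])
p=[proj('scene',[583,-279,z]) for z in (95,127,158)]; print('exp',p)
ys,xs=np.nonzero(m[160:260,220:288])
for y in np.unique(ys): print(y+160,xs[ys==y].min()+220,xs[ys==y].max()+220,end='; ')
# pan outline from the first scene picture
s=cv2.imread('pics/scene0.png').astype(int); g=((s.min(2)>120)&(s.max(2)<205)).astype(np.uint8)
b=blob(g,232,202,292,250); print('pan',b[0],b[2],onz('scene',b[2][0],86))
E
```

```text
17.23 [ 587.4 -295.2  123. ] [-18.6  20.3 108.1 -39.2  40.6  -7. ] [-0.4  1.  -4.8] 60.6
(array([0.0025, 0.0003, 0.0078]), array([-0.05, -0.1 ,  0.34]))
[264.08292683 218.5902439 ] ((264.0, 218.0), (14.0, 16.0), 90.0) [256 211  17  15 205]
exp [array([263.1, 221.5]), array([262.6, 213.8]), array([262.1, 206.1])]
211 269 271; 212 267 271; 213 259 271; 214 258 271; 215 257 271; 216 256 271; 217 256 272; 218 256 272; 219 256 272; 220 256 272; 221 256 272; 222 256 271; 223 256 271; 224 257 269; 225 259 267; pan [262.46317512 223.56301146] ((263.47296142578125, 223.33782958984375), (30.742610931396484, 54.74486541748047), 80.53767395019531) [ 581.5 -279.9   86. ]
```

Call:
apply_moves:
  commands:
    - {"x":0.001,"y":0.0,"z":0.0017,"ax":0.0,"ay":0.0,"az":0.0,"hand":0.055}
    - {"x":0.002,"y":0.0,"z":0.0035,"ax":0.0,"ay":0.0,"az":0.0,"hand":0.055}
    - {"x":0.0025,"y":0.0,"z":0.0043,"ax":0.0,"ay":0.0,"az":0.0,"hand":0.055}
    - {"x":0.003,"y":0.0,"z":0.0052,"ax":0.0,"ay":0.0,"az":0.0,"hand":0.055}
    - {"x":0.003,"y":0.0,"z":0.0052,"ax":0.0,"ay":0.0,"az":0.0,"hand":0.055}

```text
t: 17.9
tool_pos: [588.7, -296.1, 119.3]
eef_rot: [-180.0, 30.0, 106.3]
force: [-0.1, 0.8, -5.2]
gripper_width: 60.1
finger_force: 68.1
```

Call:
apply_moves:
  commands:
    - {"x":0.0005,"y":0.0,"z":0.0009,"ax":0.0,"ay":0.0,"az":0.0,"hand":0.055}
    - {"x":0.0005,"y":0.0,"z":0.0009,"ax":0.0,"ay":0.0,"az":0.0,"hand":0.055}
    - {"x":0.001,"y":0.0,"z":0.0017,"ax":0.0,"ay":0.0,"az":0.0,"hand":0.055}
    - {"x":0.001,"y":0.0,"z":0.0017,"ax":0.0,"ay":0.0,"az":0.0,"hand":0.055}

```text
t: 18.4
tool_pos: [588.6, -296.0, 117.2]
eef_rot: [-180.0, 30.0, 106.3]
force: [-0.4, -0.1, -4.9]
gripper_width: 60.4
finger_force: 68.1
```

Call:
apply_moves:
  commands:
    - {"x":0.0005,"y":0.0,"z":0.0009,"ax":0.0,"ay":0.0,"az":0.0,"hand":0.055}
    - {"x":0.0005,"y":0.0,"z":0.0009,"ax":0.0,"ay":0.0,"az":0.0,"hand":0.055}
    - {"x":0.001,"y":0.0,"z":0.0017,"ax":0.0,"ay":0.0,"az":0.0,"hand":0.055}
    - {"x":0.001,"y":0.0,"z":0.0017,"ax":0.0,"ay":0.0,"az":0.0,"hand":0.055}

```text
t: 18.9
tool_pos: [588.9, -296.1, 115.8]
eef_rot: [-180.0, 30.1, 106.3]
force: [0.0, 1.3, -3.3]
gripper_width: 60.6
finger_force: 68.3
```

Contact is starting. A little further at the same slow pace.

Call:
apply_moves:
  commands:
    - {"x":0.0003,"y":0.0,"z":0.0005,"ax":0.0,"ay":0.0,"az":0.0,"hand":0.055}
    - {"x":0.0005,"y":0.0,"z":0.0009,"ax":0.0,"ay":0.0,"az":0.0,"hand":0.055}
    - {"x":0.0005,"y":0.0,"z":0.0009,"ax":0.0,"ay":0.0,"az":0.0,"hand":0.055}
    - {"x":0.0005,"y":0.0,"z":0.0009,"ax":0.0,"ay":0.0,"az":0.0,"hand":0.055}

```text
t: 19.4
tool_pos: [589.0, -296.1, 114.9]
eef_rot: [-180.0, 30.1, 106.3]
force: [-2.1, 2.3, 0.4]
gripper_width: 60.1
finger_force: 68.6
```

Call:
apply_moves:
  commands:
    - {"x":0.0003,"y":0.0,"z":0.0005,"ax":0.0,"ay":0.0,"az":0.0,"hand":0.055}
    - {"x":0.0003,"y":0.0,"z":0.0005,"ax":0.0,"ay":0.0,"az":0.0,"hand":0.055}
    - {"x":0.0003,"y":0.0,"z":0.0005,"ax":0.0,"ay":0.0,"az":0.0,"hand":0.055}

```text
t: 19.77
tool_pos: [589.0, -296.1, 114.3]
eef_rot: [-180.0, 30.1, 106.3]
force: [-2.8, 3.5, 4.6]
gripper_width: 60.8
finger_force: 68.9
```

```bash
python3 go.py -74 30 583 -279 115; python3 - <<'E'
from h import *
im=vision.capture('scene'); h=cv2.cvtColor(im,cv2.COLOR_RGB2HSV); m=(((h[...,0]<16)&(h[...,1]>130)&(h[...,2]>60))*1).astype(np.uint8)
ys,xs=np.nonzero(m[160:260,220:288])
for y in np.unique(ys): print(y+160,xs[ys==y].min()+220,xs[ys==y].max()+220,end='; ')
E
```

```text
19.77 [ 589.  -296.1  114.3] [-18.6  21.2 108.2 -40.1  39.6  -5.8] [-2.8  3.5  4.6] 60.8
(array([-0.0007, -0.001 , -0.0004]), array([0.12, 0.06, 0.22]))
212 270 270; 213 269 271; 214 267 271; 215 259 271; 216 257 271; 217 257 271; 218 256 271; 219 255 271; 220 255 271; 221 255 271; 222 255 271; 223 255 271; 224 255 271; 225 256 270; 226 257 269; 227 259 267;
```

Call:
apply_moves:
  commands:
    - {"x":0.0,"y":0.0,"z":0.0,"ax":0.0,"ay":0.0,"az":0.0,"hand":0.066}
    - {"x":0.0,"y":0.0,"z":0.0,"ax":0.0,"ay":0.0,"az":0.0,"hand":0.075}
    - {"x":0.0,"y":0.0,"z":0.0,"ax":0.0,"ay":0.0,"az":0.0,"hand":0.085}
    - {"x":0.0,"y":0.0,"z":0.0,"ax":0.0,"ay":0.0,"az":0.0,"hand":0.085}

```text
t: 20.32
tool_pos: [588.8, -296.1, 113.7]
eef_rot: [-180.0, 30.0, 106.3]
force: [0.3, -0.7, -1.2]
gripper_width: 85.2
finger_force: 0.0
```

```bash
python3 go.py; python3 - <<'E'
from h import *
im=vision.capture('scene'); h=cv2.cvtColor(im,cv2.COLOR_RGB2HSV); m=(((h[...,0]<16)&(h[...,1]>130)&(h[...,2]>60))*1).astype(np.uint8)
x=blob(m,220,160,310,260); print(x[0],x[3])
E
```

```text
20.32 [ 588.8 -296.1  113.7] [-18.6  21.2 108.2 -40.1  39.6  -5.8] [ 0.3 -0.7 -1.2] 85.2
[263.2195122  220.89756098] [255 213  17  16 205]
```

Call:
apply_moves:
  commands:
    - {"x":0.0,"y":0.0,"z":-0.01,"ax":0.0,"ay":0.0,"az":0.0,"hand":0.085}
    - {"x":0.0,"y":0.0,"z":-0.035,"ax":0.0,"ay":0.0,"az":0.0,"hand":0.085}
    - {"x":0.0,"y":0.0,"z":-0.07,"ax":0.0,"ay":0.0,"az":0.0,"hand":0.085}
    - {"x":0.0,"y":0.0,"z":-0.11,"ax":0.0,"ay":0.0,"az":0.0,"hand":0.085}
    - {"x":0.0,"y":0.0,"z":-0.15,"ax":0.0,"ay":0.0,"az":0.0,"hand":0.085}

```text
t: 21.0
tool_pos: [567.5, -223.0, 245.3]
eef_rot: [180.0, 30.0, 106.3]
force: [-0.5, -0.1, -0.2]
gripper_width: 85.3
finger_force: 0.0
```

Call:
apply_moves:
  commands:
    - {"x":0.0,"y":0.0,"z":-0.04,"ax":0.0,"ay":0.0,"az":0.0,"hand":0.085}
    - {"x":0.0,"y":0.0,"z":-0.06,"ax":0.0,"ay":0.0,"az":0.0,"hand":0.085}
    - {"x":0.0,"y":0.0,"z":-0.06,"ax":0.0,"ay":0.0,"az":0.0,"hand":0.085}

```text
t: 21.38
tool_pos: [560.6, -194.4, 298.5]
eef_rot: [179.7, 30.1, 106.2]
force: [-0.4, -0.0, -0.1]
gripper_width: 85.1
finger_force: 0.0
```

```bash
python3 go.py; python3 - <<'E'
from h import *
im=vision.capture('scene'); h=cv2.cvtColor(im,cv2.COLOR_RGB2HSV); m=(((h[...,0]<16)&(h[...,1]>130)&(h[...,2]>60))*1).astype(np.uint8)
x=blob(m,220,160,310,260); print(x[0],x[2],x[3]); print('exp winding',proj('scene',[583,-279,116]))
# what else moved: differences against the first pictures
for n in('top','scene'):
    a=cv2.imread(f'pics/{n}0.png'); b=vision.capture(n)[:,:,::-1]
    d=(cv2.absdiff(a,np.ascontiguousarray(b)).max(2)>45).astype(np.uint8)
    k,l,s,c=cv2.connectedComponentsWithStats(d)
    print(n,[tuple(int(v) for v in q) for q in s[1:] if q[4]>15])
E
```

```text
21.38 [ 560.6 -194.4  298.5] [ -8.7   3.3 106.2 -31.4  60.5 -11.7] [-0.4 -0.  -0.1] 85.1
[263.10096154 220.75961538] ((263.0, 220.5), (16.0, 15.0), 0.0) [255 213  17  16 208]
exp winding [262.8 216.4]
top [(344, 219, 7, 12, 46), (355, 218, 24, 60, 690), (323, 231, 32, 73, 632), (380, 231, 27, 25, 498), (200, 235, 25, 25, 263), (276, 236, 50, 103, 1938), (268, 310, 8, 29, 136), (277, 325, 36, 7, 95), (261, 329, 31, 96, 838), (13, 387, 17, 21, 41), (0, 396, 43, 38, 400), (46, 402, 12, 7, 44), (308, 421, 7, 11, 28), (278, 426, 34, 33, 219), (6, 433, 53, 47, 964), (287, 438, 13, 9, 67), (317, 449, 6, 9, 35), (247, 451, 31, 29, 233), (294, 455, 20, 9, 35), (203, 457, 40, 23, 152), (0, 460, 8, 9, 38), (274, 463, 35, 17, 291), (0, 474, 8, 6, 25)]
scene [(314, 0, 217, 134, 7344), (470, 0, 170, 282, 14432), (547, 17, 6, 12, 28), (310, 76, 11, 11, 38), (309, 107, 14, 20, 119), (295, 129, 26, 23, 172), (446, 129, 13, 44, 163), (300, 135, 16, 10, 21), (438, 142, 10, 31, 128), (459, 145, 11, 21, 114), (279, 160, 10, 6, 34), (636, 197, 4, 6, 18), (252, 202, 21, 29, 477), (608, 265, 32, 34, 334), (598, 275, 7, 8, 28), (632, 311, 8, 6, 17), (347, 325, 27, 32, 602), (610, 333, 8, 13, 42)]
```

```bash
python3 -c "
from cell import r
print(r.sign_off())"
```

```text
the job is handed in; nothing more can be done
None
```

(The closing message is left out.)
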